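Lay out a power supply on its mounting plate

ROBOT

A 6-joint arm with a two-finger parallel gripper is mounted at the origin on the work surface; the furniture and walls round the work are solid. World frame = base frame: x ahead of the robot, y to its left, z up, the work surface at z = 0. Lengths are in m, angles in degrees, forces in N, time in s.
With the tool pointing down it reaches from about 0.35 to 0.875 m from the base axis. Payload 4.2 kg.
Tool frame: the origin (TCP) lies midway between the tips of the shut fingers; the grasp point (between the pads) lies 19 mm behind it (r.pinch_z is the distance from the TCP to the grasp point, in m); z points along the fingers, y is the line along which they close (so a half turn about z gives the same grasp; the last joint's range is limited). The gripper opens to 87 mm and grips with 3 to 60 N. Pads are 19 mm wide; open, the fingers measure 117 mm over their backs; the gripper's body (75 mm by 190 mm) begins 51 mm behind the grasp point.
Start: joints at [-59.209, 22.042, 0.453, 0, -68.411, -14.817], TCP at [0.172, -0.601, 0.223] pointing down, gripper open.
Joint ranges: [-179.83, 179.83], [-69.29, 118.12], [-61.27, 80.66], [-181.25, 117.63], [-171.15, -9.14], [-177.46, 177.46]. Speed limits (degrees/s): [159.86, 159.86, 180, 180, 180, 180].

INTERFACE

Orientations are given as a 3x3 rotation matrix whose columns are the frame's x, y, z axes.
In Python, from station import r, imaging, models gives the robot as it stands. The module is installed in compiled form; this text tells all that it offers.
- The arm moves only by the tool apply_moves, never from a script. Its argument "moves" is a list of rows, each a list of 2 entries, a list of its own where there are three numbers: the shift along the tool's x, y, z in m, then the turn about the tool's z in degrees. A call has 1 to 5 rows; each row shifts and turns the commanded pose from where the row before left it, along the tool's axes as they then stand; what a row does not reach is not made up. A row lasts 1/12 s, in which the tool goes at most 41.7 mm and 7.16 degrees, less where a joint would pass 70% of its speed; a pose out of reach is approached as far as the arm can. A call is refused whole if a number of a shift passes 0.0417 or a number of a turn 7.16, either way. A call with a gripper value outside its range is refused whole. "hand" is the finger opening in m, from 0 to 0.087, set as the call begins (left out, the last holds). The fingers move at their own pace and stop on an object; the grip force is fixed at half the most. Time passes only in rows, so rows that do not move let the fingers close. It gives the time, the measured TCP pose, the force, the opening and the grip force at its end, in the units of the state.
- r.sense(): the state, without advancing time (a new reading comes with each control period).
- imaging.capture(name): name is "scene" or "top"; returns a dict with "frame" (420x560x3 uint8, blue, green, red), "intrinsics" (3x3 intrinsics, pixels), "dist" ([k1, k2, p1, p2, k3] as OpenCV has them; the pictures are not rectified), "eye" and "orientation" of the camera in the world. Camera axes: x right, y down, z forward; pixel columns grow to the right and rows downward; lengths in m; the calibration is good to about 2 mm. A picture is of the moment at which its call begins. There is no depth.
- r.finish_job(): hands the job in; it is judged then, once.
Trained networks look in a picture, given as the dict that the camera call returned (one of the last four; its "shot" number tells which), for a name from the list of things; names that differ only in an ending like _2 or _b are one class to them, and where a whole thing is asked for, a point or a joint stands for the part that bears it (a point fixed in the world has none). Each returns a list of dicts, best first, with "confidence" (0 to 1); they miss things now and then, are a little off and sometimes report something else, mostly with a low value. They report only what shows in the picture. A call takes as long as a camera call.
- models.cut_out(picture, target): "region" (420x560 bool, what is visible of it) and "extent" ([left, top, width, height] as shares, 0 to 1, of the picture: columns of its width, rows of its height, round what is visible of it).
- models.place_of(picture, target): "at" ([column, row] as shares, 0 to 1, of the picture: columns of its width, rows of its height: a listed point, or the origin of a listed thing).
The state is a dict: "time_s": time; "joints": joint angles; "joint_velocities": joint speeds; "effort": joint torques, N m; "tcp_pos": TCP position; "ee_rot": TCP orientation; "wrist_force": force on the tool from outside, world axes, zero at the start; "moment": the same for the moment, N m; "gripper_width": opening from 0.0 (shut) to 1.0 (fully open); "gripper_force": force on a finger pad.
Only numpy, scipy, OpenCV 4.12 (cv2) and the standard library are available. Lean on these libraries where they do the work, as an engineer would, in place of code of your own. Each camera call takes 0.05 s, during which the arm holds its last target. There are 200 camera calls.

TASK

Mock up the power supply on the aluminium mounting plate before it is drilled: set the heat sink centred on top of the black power module, stand the relay midway between the module and the green terminal block, stand the blue capacitor directly behind the relay (on the side away from the robot) and lay the grey connector shell flat directly in front of the terminal block (on the side towards the robot), leaving a gap of about 20 mm in both cases. Set the heat sink, relay and shell square to the plate, keep everything the right way up, and leave the eraser where it lies.

Things in the scene. Friction and masses are not known exactly. Their poses are not given: they have to be found in the camera images.
- plate: bare aluminium mounting plate, fixed, 150 mm (x) by 180 mm (y), 3 mm thick. Origin at the centre of its underside; x points away from the robot (behind), y to its left, turned by up to 0.3 rad. Module and terminal block are fixed on it at x = +5 mm, one at y = +65 mm, the other at y = -65 mm (either way round), so the middle between them is x = +5 mm, y = 0
- module: black power module with a flat bright metal top, 44 x 44 mm, 18 mm high, fixed on the plate (its top is 21 mm over the bench). Origin at the centre of its underside, axes parallel to the plate's
- terminal: green screw terminal block, 30 mm (x) by 46 mm (y), 20 mm high, fixed on the plate, wire entries towards the robot (-x). Origin at the centre of its underside, axes parallel to the plate's
- heatsink: loose black finned heat sink, 36 mm (x, along the fins) by 40 mm (y, across the fins), 22 mm high, base 4 mm thick. Origin at the centre of its underside, z up. The six fins stand in planes across y, the outer ones at y = +-18 mm, so it can be gripped over the 36 mm fin ends or the 38 mm over the outer fins
- relay: loose relay with pale grey case and black foot, 22 mm (x) by 28 mm (y), 36 mm high, standing. Origin at the centre of its underside, z up
- capacitor: loose blue cylindrical capacitor, 22 mm in diameter, 39 mm high, standing. Origin at the centre of its underside, z up
- shell: loose grey connector shell lying flat, 41 mm (x) by 53 mm (y) overall, 14 mm high. Origin at the centre of its underside, z up. Its main block spans x = -12 to +20 mm and y = -20 to +20 mm (grip it there over the 40 mm); a thin flange 53 mm wide at x = -13 mm, a smaller nose beyond it to x = -20 mm
- eraser: white eraser in a blue sleeve, 21 x 45 x 13 mm, loose, not part of the job. Origin at the centre of its underside

How it is judged (in metres and radians):
At the end, for the whole second after the job is handed in: Heat sink on the module (9 mm); relay amid module and terminal block (13 mm); capacitor behind it, centres 30-58 mm apart; shell before the terminal block, centres 43-72 mm apart, 14 mm sideways; square within 0.27 rad, upright (0.12), at rest, on the plate; eraser moved < 20 mm (horizontal distance between heatsink and module below 0.009 m and z of heatsink in the frame of module between 0.015 and 0.021 m and x of relay in the frame of plate between -0.008 and 0.018 m and y of relay in the frame of plate between -0.013 and 0.013 m and horizontal distance between capacitor and relay between 0.03 and 0.058 m and y of capacitor in the frame of plate between -0.02 and 0.02 m and x of capacitor in the frame of plate above 0.025 m and x of shell in the frame of terminal between -0.072 and -0.043 m and y of shell in the frame of terminal between -0.014 and 0.014 m and z of relay in the frame of plate between 0.001 and 0.006 m and z of capacitor in the frame of plate between 0.001 and 0.006 m and z of shell in the frame of plate between 0.001 and 0.006 m and angle between each of heatsink, relay, capacitor, shell's own z axis and vertical below 0.12 rad and linear speed of each of heatsink, relay, capacitor, shell below 0.02 m/s and (angle between the x axis of heatsink and the x axis of plate, either way round below 0.27 rad or angle between the x axis of heatsink and the y axis of plate, either way round below 0.27 rad) and (angle between the x axis of relay and the x axis of plate, either way round below 0.27 rad or angle between the x axis of relay and the y axis of plate, either way round below 0.27 rad) and (angle between the x axis of shell and the x axis of plate, either way round below 0.27 rad or angle between the x axis of shell and the y axis of plate, either way round below 0.27 rad) and distance of eraser from where it was at the start of the episode below 0.02 m); the robot touches nothing.
It fails at once if the eraser is pushed away (distance of eraser from where it was at the start of the episode above 0.03 m).
It also fails if it takes over 93 s, if anything falls off the work surface, if the arm or the gripper's body presses on something with over 40 N, if the wrist force passes 120 N, or if a joint passes its speed limit or range.

## Working session

There is one attempt and no reset: what is moved stays moved. The work goes in short steps, Python scripts to look and compute and a tool call to move; the robot and the scene stay as the last step left them, time stands still between calls to the robot, and variables do not carry over. Pictures are saved under pics/ and viewed, at most 17 in all, crops included, and the job is handed in when it is done.

Besides the shell and the picture viewer there is one more tool, called by a JSON object that holds its "name" and its "arguments". apply_moves: Moves the arm, as the interface text tells. Its arguments: {"type":"object","properties":{"moves":{"type":"array"},"hand":{"type":"number"}},"required":["moves"]}

```bash
mkdir -p pics; python3 - <<'E'
from station import r, imaging, models
import cv2
s=r.sense(); print(s['time_s'],s['tcp_pos'],s['ee_rot'],s['gripper_width'])
for n in("scene","top"):
    p=imaging.capture(n); cv2.imwrite(f"pics/{n}0.png",p["frame"]); print(n,p["eye"],p["orientation"],p["intrinsics"],p["dist"])
    for t in "plate module terminal heatsink relay capacitor shell eraser".split():
        print(t,[( [round(x,3) for x in d["at"]],round(d["confidence"],2)) for d in models.place_of(p,t)[:2]],[( [round(x,3) for x in d["extent"]],round(d["confidence"],2)) for d in models.cut_out(p,t)[:1]])
E
```

```text
0.0 [ 0.17185909 -0.6002789   0.22146374] [[-9.61437625e-01 -2.75022248e-01 -6.75216599e-04]
 [-2.75023065e-01  9.61435399e-01  2.07039845e-03]
 [ 7.97715059e-05  2.17625910e-03 -9.99997629e-01]] 1.0035485017475745
scene [-0.03459295 -0.5344353   0.63242486] [[ 0.57887124 -0.58142144  0.57171427]
 [-0.81514623 -0.39448439  0.42416823]
 [-0.02108815 -0.71156952 -0.70229916]] [[405.59577787   0.         285.46080969]
 [  0.         405.59577787 205.42093647]
 [  0.           0.           1.        ]] [-0.01617095  0.          0.          0.          0.        ]
plate [([0.44, 0.45], 0.65), ([0.479, 0.462], 0.64)] [([0.352, 0.383, 0.167, 0.148], 0.63)]
module [([0.399, 0.413], 0.89)] [([0.376, 0.39, 0.049, 0.043], 0.56)]
terminal [([0.48, 0.461], 0.8)] [([0.46, 0.435, 0.046, 0.043], 0.72)]
heatsink [([0.5, 0.591], 0.93)] [([0.485, 0.55, 0.033, 0.055], 0.67)]
relay [([0.672, 0.613], 0.79)] [([0.656, 0.574, 0.03, 0.051], 0.86)]
capacitor [([0.569, 0.634], 0.49)] [([0.557, 0.601, 0.025, 0.047], 0.64)]
shell [([0.591, 0.571], 0.59)] [([0.569, 0.534, 0.048, 0.049], 0.63)]
eraser [([0.542, 0.
[... 287 characters left out ...]
1698913]
 [  0.           0.           1.        ]] [-0.16295798  0.          0.          0.          0.        ]
plate [([0.351, 0.472], 0.96)] [([0.258, 0.362, 0.186, 0.216], 0.71)]
module [([0.289, 0.474], 0.56)] [([0.263, 0.44, 0.047, 0.07], 0.95)]
terminal [([0.413, 0.452], 0.93)] [([0.394, 0.429, 0.048, 0.053], 0.94)]
heatsink [([0.532, 0.607], 0.76)] [([0.509, 0.575, 0.05, 0.057], 0.58)]
relay [([0.69, 0.49], 0.71)] [([0.675, 0.46, 0.039, 0.043], 0.51)]
capacitor [([0.619, 0.605], 0.54)] [([0.607, 0.59, 0.034, 0.029], 0.74)]
shell [([0.595, 0.501], 0.56), ([0.618, 0.603], 0.3)] [([0.571, 0.458, 0.057, 0.07], 0.82)]
eraser [([0.521, 0.482], 0.71)] [([0.497, 0.464, 0.051, 0.037], 0.55)]
```

```bash
python3 - <<'E'
import cv2
a=cv2.imread("pics/top0.png")[130:300,120:420]; cv2.imwrite("pics/topc.png",cv2.resize(a,(798,452),interpolation=cv2.INTER_CUBIC))
a=cv2.imread("pics/scene0.png")[140:290,180:400]; cv2.imwrite("pics/scc.png",cv2.resize(a,(792,540),interpolation=cv2.INTER_CUBIC))
E
```

```text
(no output)
```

View pics/topc.png

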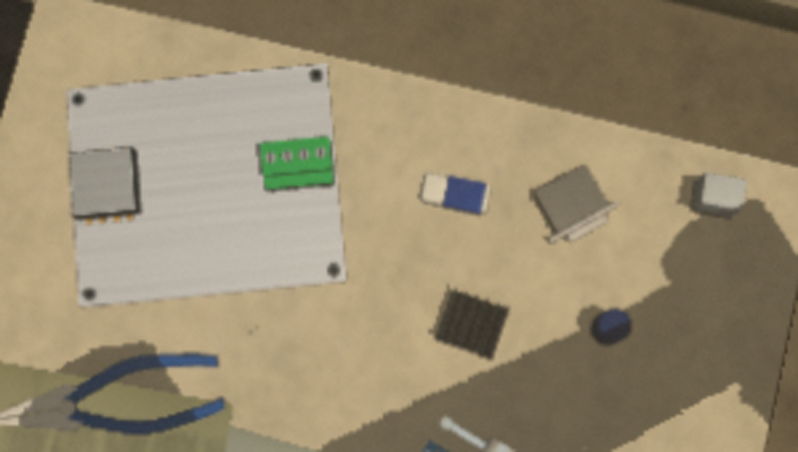

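View pics/scc.png

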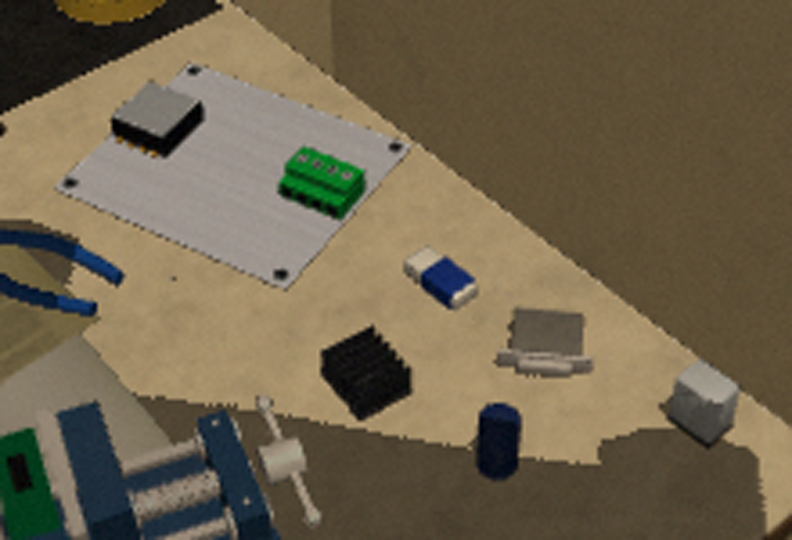

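The top crop shows the plate at left, with its corners at about (68,88), (327,65), (345,282) and (80,305). The module is on the left (+y) and the terminal on the right. To the right lie the eraser (455,194), shell (572,203), relay (720,193), heatsink (472,322) and capacitor (612,326). A dark boundary runs behind them. Next I'll fit the poses and look at the whole scene.

```bash
cat > fit.py <<'E'
import numpy as np, cv2
from scipy.optimize import minimize
from station import r, imaging, models
def B(x0,x1,y0,y1,z0,z1): return np.array([[x,y,z] for x in(x0,x1) for y in(y0,y1) for z in(z0,z1)])/1000
a=np.linspace(0,2*np.pi,24,endpoint=False)
cyl=np.array([[11*np.cos(t),11*np.sin(t),z] for t in a for z in(0,39)])/1000
M=dict(plate=[B(-75,75,-90,90,0,3)],module=[B(-22,22,-22,22,0,18)],terminal=[B(-15,15,-23,23,0,20)],
 heatsink=[B(-18,18,-20,20,0,4),B(-18,18,-18.5,18.5,0,22)],relay=[B(-11,11,-14,14,0,36)],capacitor=[cyl],
 shell=[B(-12,20,-20,20,0,14),B(-14,-12,-26.5,26.5,1,13),B(-20,-13,-14,14,2,12)],eraser=[B(-10.5,10.5,-22.5,22.5,0,13)])
def proj(P,p):
    R=np.array(p["orientation"]).T; t=-R@np.array(p["eye"])
    return cv2.projectPoints(P,cv2.Rodrigues(R)[0],t,np.array(p["intrinsics"]),np.array(p["dist"],float))[0][:,0]
def ray(p,uv,z):
    q=cv2.undistortPoints(np.array([[uv]],float),np.array(p["intrinsics"]),np.array(p["dist"],float))[0,0]
    d=np.array(p["orientation"])@[q[0],q[1],1]; e=np.array(p["eye"]); return (e+d*(z-e[2])/d[2])[:2]
def pts(b,x,y,th,z):
    c,s=np.cos(th),np.sin(th); return b@np.array([[c,s,0],[-s,c,0],[0,0,1]])+[x,y,z]
S=4
def sil(n,q,z,p,box):
    u0,v0,w,h=box; m=np.zeros((h*S,w*S),np.uint8)
    for b in M[n]:
        uv=(proj(pts(b,*q,z),p)-[u0-.5,v0-.5])*S
        cv2.fillConvexPoly(m,cv2.convexHull(np.round(uv).astype(np.int32)),1)
    return m
def fit(n,pics,z=0,yaws=np.radians([-60,-30,0,30,60,90]),fix=None,verbose=True):
    obs=[];c=[]
    for p in pics:
        d=models.cut_out(p,n)
        if not d or d[0]["confidence"]<.3: continue
        g=d[0]["region"]; v,u=np.nonzero(g); box=(max(u.min()-12,0),max(v.min()-12,0),np.ptp(u)+25,np.ptp(v)+25)
        m=g[box[1]:box[1]+box[3],box[0]:box[0]+box[2]].astype(np.uint8); box=(box[0],box[1],m.shape[1],m.shape[0])
        obs.append((p,box,np.kron(m,np.ones((S,S),np.uint8)))); c.append(ray(p,(u.mean(),v.mean()),z+.4*M[n][0][:,2].max()))
    c=np.mean(c,0)
    def cost(q):
        k=0
        for p,box,m in obs:
            s=sil(n,q,z,p,box); k+=1-(s&m).sum()/max(1,(s|m).sum())
        return k/len(obs)
    best=None
    for y in yaws:
        o=minimize(cost,[*c,y],method="Nelder-Mead",options=dict(initial_simplex=[[*c,y],[c[0]+.006,c[1],y],[c[0],c[1]+.006,y],[*c,y+.3]],xatol=1e-4,fatol=1e-4,maxiter=150))
        if best is None or o.fun<best.fun: best=o
    if verbose: print(n,len(obs),"xy",best.x[:2].round(4),"yaw",round(float(np.degrees(best.x[2])),1),"cost",round(best.fun,3),flush=True)
    return best.x
E
python3 - <<'E'
from fit import *
pics=[imaging.capture(n) for n in("scene","top")]
cv2.imwrite("pics/scfull.png",pics[0]["frame"])
z=dict(module=.003,terminal=.003)
for n in M:
    fit(n,pics,z.get(n,0),np.radians([-15,0,15]) if n in("plate","module","terminal") else np.radians([-30,0,30,60,90]) )
t=pics[1]
print("plate corners",[ray(t,(120+u/2.66,130+v/2.66),.003).round(4) for u,v in((68,88),(327,65),(345,282),(80,305))])
print("edge",[ray(t,(120+u/2.66,130+v/2.66),0).round(3) for u,v in((20,-4),(400,80),(798,165))])
E
```

```text
plate 2 xy [ 0.4789 -0.0342] yaw 3.7 cost 0.189
module 2 xy [0.4783 0.0312] yaw 3.7 cost 0.132
terminal 2 xy [ 0.4891 -0.0977] yaw 5.0 cost 0.137
heatsink 2 xy [ 0.3787 -0.2106] yaw -18.8 cost 0.166
relay 2 xy [ 0.4602 -0.3758] yaw -11.4 cost 0.158
capacitor 2 xy [ 0.4196 -0.3389] yaw -30.0 cost 1.0
shell 2 xy [ 0.4577 -0.2812] yaw 29.1 cost 0.138
eraser 2 xy [ 0.4672 -0.2029] yaw -13.2 cost 0.169
plate corners [array([0.5469, 0.0613]), array([ 0.558 , -0.1172]), array([ 0.4095, -0.1274]), array([0.3977, 0.0504])]
edge [array([0.615, 0.099]), array([ 0.547, -0.167]), array([ 0.482, -0.437])]
```

View pics/scfull.png

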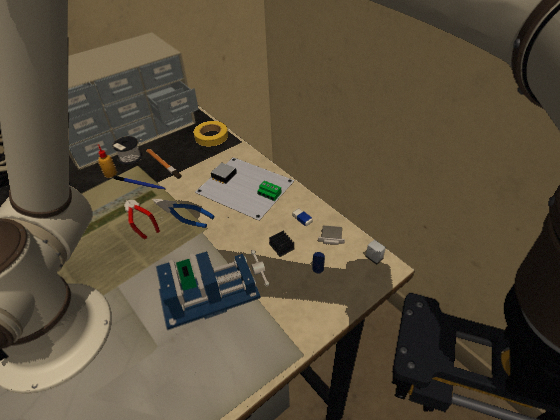

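View pics/top0.png

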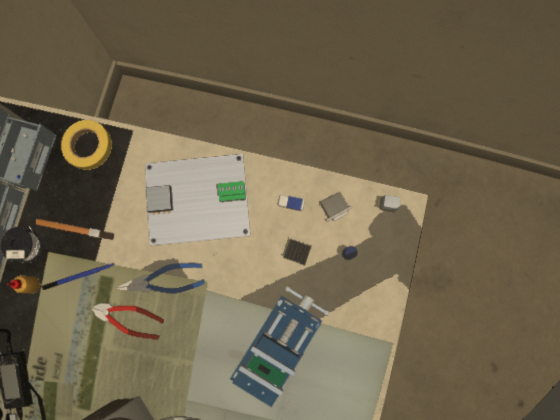

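The full views show no walls near the work, only the table edge. The vise and its handle sit at about top-view pixel (310,300). Next I'll overlay the fits, find the capacitor and check the vise handle's height.

```bash
cat >> fit.py <<'E'
def tri(obs):  # [(pic,uv)] -> point, residual
    A=np.zeros((3,3));b=np.zeros(3);L=[]
    for p,uv in obs:
        q=cv2.undistortPoints(np.array([[uv]],float),np.array(p["intrinsics"]),np.array(p["dist"],float))[0,0]
        d=np.array(p["orientation"])@[*q,1]; d/=np.linalg.norm(d); P=np.eye(3)-np.outer(d,d); A+=P;b+=P@np.array(p["eye"]);L.append((P,np.array(p["eye"])))
    x=np.linalg.solve(A,b); return x.round(4),[round(float(np.linalg.norm(P@(x-e))),4) for P,e in L]
E
python3 - <<'E'
from fit import *
s,t=[imaging.capture(n) for n in("scene","top")]
print("cap",tri([(s,(318.6,266)),(t,(346.6,254))]),ray(s,(318.6,266),0),ray(t,(346.6,254),0))
for p in(s,t):
    for d in models.cut_out(p,"capacitor"): print(p["shot"],d["extent"],d["confidence"])
print("handle",tri([(s,(253,253)),(t,(288,292))]),tri([(s,(267,283)),(t,(325,310))]))
q=dict(plate=(.4789,-.0342,3.7),module=(.4783,.0312,3.7),terminal=(.4891,-.0977,5),heatsink=(.3787,-.2106,-18.8),relay=(.4602,-.3758,-11.4),shell=(.4577,-.2812,29.1),eraser=(.4672,-.2029,-13.2),capacitor=(*ray(t,(346.6,254),0),0))
for p,(u0,v0,w,h),nm in((t,(200,165,240,170),"t"),(t,(135,140,125,115),"p"),(s,(260,195,140,80),"s")):
    k=5 if nm!="t" else 3.3
    im=cv2.resize(p["frame"][v0:v0+h,u0:u0+w],None,fx=k,fy=k,interpolation=cv2.INTER_CUBIC)
    for n,(x,y,a) in q.items():
        for b in M[n]:
            uv=(proj(pts(b,x,y,np.radians(a),.003 if n in("module","terminal") else 0),p)-[u0-.5,v0-.5])*k
            cv2.polylines(im,[cv2.convexHull(uv.astype(np.int32))],True,(0,0,255),1)
    cv2.imwrite(f"pics/ov_{nm}.png",im)
E
```

```text
cap (array([ 0.3759, -0.3001,  0.0033]), [0.0036, 0.0036]) [ 0.38071607 -0.30140721] [ 0.37374958 -0.29775685]
5 [0.5595, 0.6021, 0.0214, 0.0521] 0.5
6 [0.6061, 0.5888, 0.033, 0.0262] 0.54
handle (array([ 0.3124, -0.194 ,  0.0337]), [0.0029, 0.0029]) (array([ 0.2789, -0.2545,  0.0262]), [0.001, 0.001])
```

View pics/ov_t.png

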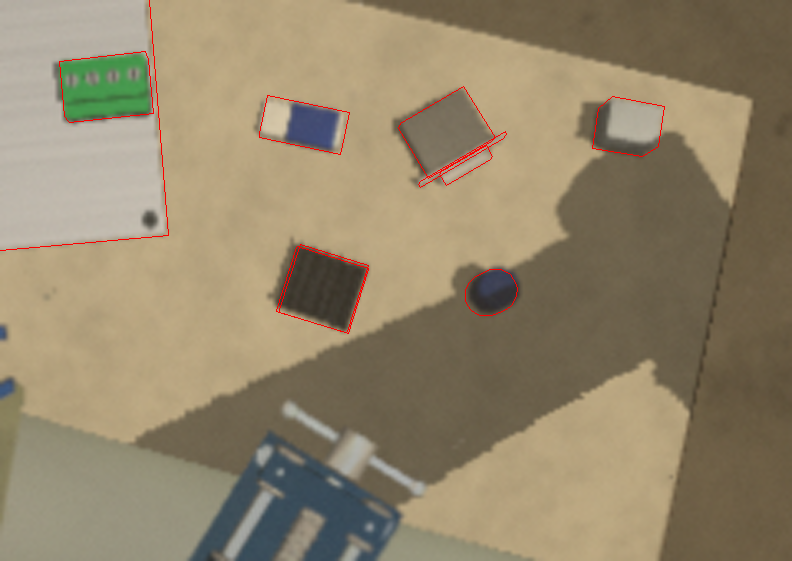

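View pics/ov_s.png

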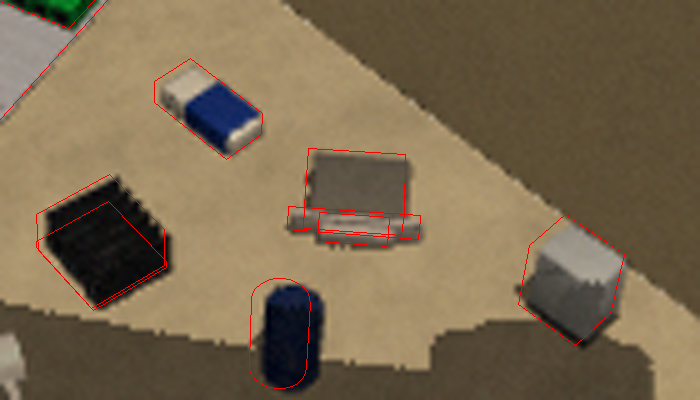

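View pics/ov_p.png

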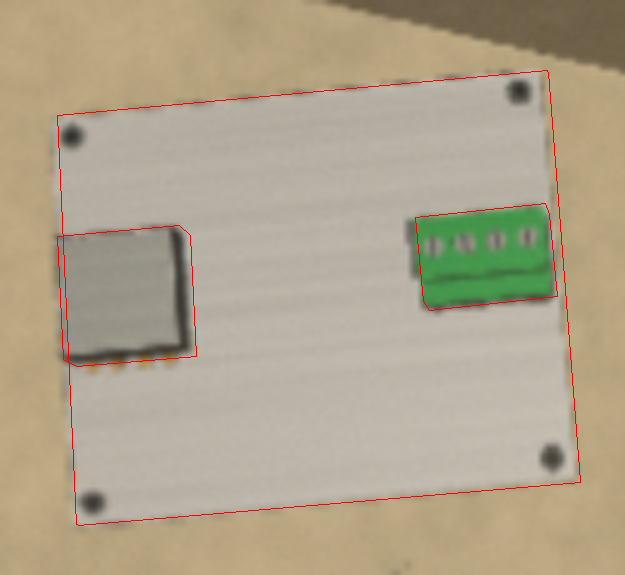

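The overlays match well in the top view. The scene view is offset by about 2–3 mm, which fits the stated calibration. Next is a planning helper.

```bash
cat > plan.py <<'E'
import sys, numpy as np
from station import r
# plan.py x y z phi : tool-y direction phi deg (mod 180); prints rows for turn, then straight shift
x,y,z,phi=map(float,sys.argv[1:5]); s=r.sense(); R=np.array(s["ee_rot"]); p=np.array(s["tcp_pos"])
cur=np.degrees(np.arctan2(R[1,1],R[0,1])); turn=-((phi-cur+90)%180-90)   # +turn about tool z lowers world yaw
n=max(1,int(np.ceil(max(abs(turn)/6.5,np.hypot(x-p[0],y-p[1])/.036,abs(z-p[2])/.036))))
step=round(turn/n,2); d=np.array([x,y,z])-p
a=np.radians(step); rows=[];q=p.copy();Rk=R.copy()
for k in range(n):
    sh=np.round(Rk.T@((np.array([x,y,z])-q)/(n-k)),4); q=q+Rk@sh; rows.append([sh.tolist(),step])
    c,t=np.cos(a),np.sin(a); Rk=Rk@np.array([[c,-t,0],[t,c,0],[0,0,1]])
print("t",round(s["time_s"],2),"tcp",p.round(4),"phi",round(cur%180,1),"w",round(s["gripper_width"]*.087,4),"F",np.round(s["wrist_force"],1),"gf",s["gripper_force"])
for i in range(0,n,5): print(rows[i:i+5])
E
python3 plan.py .3787 -.2106 .12 71.2
```

```text
t 2.8 tcp [ 0.172  -0.6009  0.2226] phi 106.0 w 0.0867 F [ 0.5 -0.6 -0.1] gf 0.0
[[[-0.0235, 0.0245, 0.0079], np.float64(2.67)], [[-0.0224, 0.0256, 0.0079], np.float64(2.67)], [[-0.0212, 0.0266, 0.0079], np.float64(2.67)], [[-0.0199, 0.0275, 0.0079], np.float64(2.67)], [[-0.0186, 0.0284, 0.0079], np.float64(2.67)]]
[[[-0.0173, 0.0293, 0.0079], np.float64(2.67)], [[-0.0159, 0.03, 0.0079], np.float64(2.67)], [[-0.0144, 0.0307, 0.0079], np.float64(2.67)], [[-0.013, 0.0314, 0.0079], np.float64(2.67)], [[-0.0115, 0.0319, 0.0079], np.float64(2.67)]]
[[[-0.0101, 0.0325, 0.0079], np.float64(2.67)], [[-0.0085, 0.0329, 0.0078], np.float64(2.67)], [[-0.007, 0.0332, 0.0079], np.float64(2.67)]]
```

```bash
cat > plan.py <<'E'
import sys, numpy as np
from station import r
# plan.py x y z phi : total turn, then total shift in the tool axes after the turn, and per-row values
x,y,z,phi=map(float,sys.argv[1:5]); s=r.sense(); R=np.array(s["ee_rot"]); p=np.array(s["tcp_pos"])
cur=np.degrees(np.arctan2(R[1,1],R[0,1])); turn=-((phi-cur+90)%180-90)   # +turn about tool z lowers world yaw
a=np.radians(turn); c,t=np.cos(a),np.sin(a)
d=(R@np.array([[c,-t,0],[t,c,0],[0,0,1]])).T@(np.array([x,y,z])-p)
m=int(np.ceil(abs(turn)/7)); n=max(1,int(np.ceil(np.linalg.norm(d)/.038)))
print("t",round(s["time_s"],2),"tcp",p.round(4),"phi",round(cur%180,1),"w",round(s["gripper_width"]*.087,4),"F",np.round(s["wrist_force"],1),"gf",np.round(s["gripper_force"],1))
print("turn",round(turn,1),f"= {m} x",round(turn/max(m,1),2)," shift",d.round(4),f"= {n} x",(d/n).round(4))
E
python3 plan.py .3787 -.2106 .12 71.2
```

```text
t 2.8 tcp [ 0.172  -0.6009  0.2226] phi 106.0 w 0.0867 F [ 0.5 -0.6 -0.1] gf 0.0
turn 34.8 = 5 x 6.95  shift [-0.0699  0.436   0.1026] = 12 x [-0.0058  0.0363  0.0085]
```

{"name": "apply_moves", "arguments": {"moves": [[[0,0,0],6.95],[[0,0,0],6.95],[[0,0,0],6.95],[[0,0,0],6.95],[[0,0,0],6.95]], "hand": 0.06}}

```text
time_s: 3.22
tcp_pos: [0.172, -0.6009, 0.2226]
ee_rot: [[-0.945, 0.328, 0.0], [0.328, 0.945, -0.0], [-0.0, -0.0, -1.0]]
wrist_force: [-0.0, -0.5, 0.4]
gripper_width: 0.73
gripper_force: 0.0
```

{"name": "apply_moves", "arguments": {"moves": [[[-0.006,0.036,0.0085],0],[[-0.006,0.036,0.0085],0],[[-0.006,0.036,0.0085],0],[[-0.006,0.036,0.0085],0],[[-0.006,0.036,0.0085],0]]}}

```text
time_s: 3.63
tcp_pos: [0.2588, -0.4387, 0.1798]
ee_rot: [[-0.947, 0.322, 0.0], [0.322, 0.947, -0.0], [-0.001, -0.0, -1.0]]
wrist_force: [1.7, -0.7, 0.6]
gripper_width: 0.69
gripper_force: 0.0
```

{"name": "apply_moves", "arguments": {"moves": [[[-0.006,0.036,0.0085],0],[[-0.006,0.036,0.0085],0],[[-0.006,0.036,0.0085],0],[[-0.006,0.036,0.0085],0],[[-0.006,0.036,0.0085],0]]}}

```text
time_s: 4.05
tcp_pos: [0.3454, -0.2778, 0.1376]
ee_rot: [[-0.947, 0.322, 0.001], [0.322, 0.947, -0.0], [-0.001, -0.0, -1.0]]
wrist_force: [0.6, 0.2, 0.1]
gripper_width: 0.688
gripper_force: 0.0
```

{"name": "apply_moves", "arguments": {"moves": [[[-0.006,0.036,0.0085],0],[[-0.006,0.036,0.0085],0],[[0,0,0],0],[[0,0,0],0]]}}

```text
time_s: 4.38
tcp_pos: [0.3801, -0.2135, 0.1205]
ee_rot: [[-0.948, 0.318, -0.0], [0.318, 0.948, -0.0], [0.0, -0.0, -1.0]]
wrist_force: [-1.3, 0.7, 0.2]
gripper_width: 0.69
gripper_force: 0.0
```

```bash
python3 plan.py .3787 -.2106 .005 71.2
```

```text
t 4.38 tcp [ 0.3801 -0.2135  0.1205] phi 71.5 w 0.0601 F [-1.3  0.7  0.2] gf 0.0
turn 0.3 = 1 x 0.28  shift [0.0022 0.0023 0.1155] = 4 x [0.0005 0.0006 0.0289]
```

{"name": "apply_moves", "arguments": {"moves": [[[0.002,0.0025,0.03],0],[[0,0,0.035],0],[[0,0,0.03],0],[[0,0,0.0205],0],[[0,0,0],0]]}}

```text
time_s: 4.8
tcp_pos: [0.376, -0.2126, 0.0024]
ee_rot: [[-0.946, 0.324, -0.006], [0.324, 0.946, 0.001], [0.006, -0.001, -1.0]]
wrist_force: [0.3, 1.0, 0.5]
gripper_width: 0.693
gripper_force: 0.0
```

{"name": "apply_moves", "arguments": {"moves": [[[0,0,0],0],[[0,0,0],0],[[0,0,0],0],[[0,0,0],0],[[0,0,0],0]], "hand": 0}}

```text
time_s: 5.22
tcp_pos: [0.3789, -0.2123, 0.0063]
ee_rot: [[-0.947, 0.322, 0.003], [0.322, 0.947, -0.0], [-0.003, 0.0, -1.0]]
wrist_force: [0.0, 0.6, 4.9]
gripper_width: 0.433
gripper_force: 29.8
```

{"name": "apply_moves", "arguments": {"moves": [[[0,0,-0.02],0],[[0,0,-0.03],0],[[0,0,-0.03],0],[[0,0,-0.02],0],[[0,0,0],0]]}}

```text
time_s: 5.63
tcp_pos: [0.3812, -0.2126, 0.1098]
ee_rot: [[-0.947, 0.321, 0.01], [0.321, 0.947, -0.002], [-0.011, 0.001, -1.0]]
wrist_force: [0.1, -0.9, -0.6]
gripper_width: 0.436
gripper_force: 29.8
```

```bash
python3 plan.py .479 .0313 .1 93.7; python3 -c "
from fit import *
p=imaging.capture('scene'); cv2.imwrite('pics/g1.png',cv2.resize(p['frame'][100:300,150:400],None,fx=3,fy=3)[:600,:750])"
```

```text
t 5.63 tcp [ 0.3812 -0.2126  0.1098] phi 71.3 w 0.0379 F [ 0.1 -0.9 -0.6] gf 29.8
turn -22.4 = 4 x -5.6  shift [-0.1133  0.2372  0.0102] = 7 x [-0.0162  0.0339  0.0015]
```

View pics/g1.png

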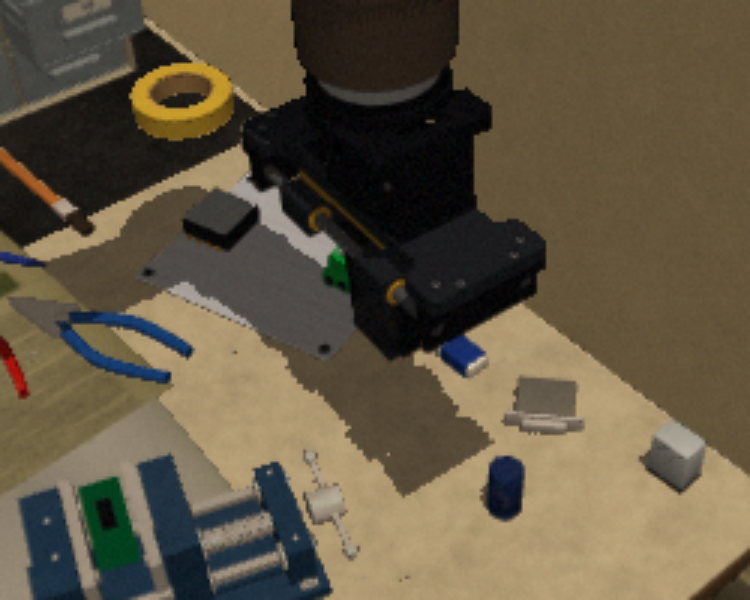

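The heatsink is held across its outer fins (37.9 mm).

{"name": "apply_moves", "arguments": {"moves": [[[0,0,0],-5.6],[[0,0,0],-5.6],[[0,0,0],-5.6],[[0,0,0],-5.6]]}}

```text
time_s: 6.02
tcp_pos: [0.3771, -0.2117, 0.1041]
ee_rot: [[-0.998, -0.068, -0.002], [-0.068, 0.998, 0.001], [0.002, 0.001, -1.0]]
wrist_force: [-0.3, -0.1, -0.6]
gripper_width: 0.434
gripper_force: 29.8
```

{"name": "apply_moves", "arguments": {"moves": [[[-0.016,0.034,0.0015],0],[[-0.016,0.034,0.0015],0],[[-0.016,0.034,0.0015],0],[[-0.016,0.034,0.0015],0],[[-0.016,0.034,0.0015],0]]}}

```text
time_s: 6.43
tcp_pos: [0.4465, -0.0358, 0.0966]
ee_rot: [[-0.998, -0.063, -0.002], [-0.063, 0.998, -0.0], [0.002, -0.0, -1.0]]
wrist_force: [1.0, -0.7, -0.8]
gripper_width: 0.434
gripper_force: 29.8
```

{"name": "apply_moves", "arguments": {"moves": [[[-0.016,0.034,0.0015],0],[[-0.016,0.034,0.0015],0],[[0,0,0],0],[[0,0,0],0],[[0,0,0],0]]}}

```text
time_s: 6.85
tcp_pos: [0.4736, 0.0324, 0.0935]
ee_rot: [[-0.998, -0.064, -0.003], [-0.064, 0.998, -0.001], [0.003, -0.001, -1.0]]
wrist_force: [-0.6, -0.4, 0.1]
gripper_width: 0.432
gripper_force: 29.8
```

```bash
python3 plan.py .479 .0313 .0275 93.7
```

```text
t 6.85 tcp [0.4736 0.0324 0.0935] phi 93.6 w 0.0376 F [-0.6 -0.4  0.1] gf 29.8
turn -0.1 = 1 x -0.06  shift [-0.0055 -0.0014  0.0659] = 2 x [-0.0027 -0.0007  0.033 ]
```

{"name": "apply_moves", "arguments": {"moves": [[[-0.0055,-0.0015,0.02],0],[[0,0,0.02],0],[[0,0,0.014],0],[[0,0,0.006],0],[[0,0,0],0]]}}

```text
time_s: 7.27
tcp_pos: [0.4787, 0.0299, 0.0331]
ee_rot: [[-0.998, -0.061, -0.004], [-0.061, 0.998, -0.001], [0.004, -0.001, -1.0]]
wrist_force: [0.2, -0.1, -0.3]
gripper_width: 0.434
gripper_force: 29.8
```

{"name": "apply_moves", "arguments": {"moves": [[[0,0,0],0],[[0,0,0],0],[[0,0,0],0]]}}

```text
time_s: 7.52
tcp_pos: [0.4811, 0.0315, 0.0355]
ee_rot: [[-0.998, -0.063, 0.002], [-0.063, 0.998, 0.001], [-0.002, 0.001, -1.0]]
wrist_force: [0.4, 0.9, 0.4]
gripper_width: 0.434
gripper_force: 29.8
```

```bash
python3 plan.py .479 .0313 .0275 93.7
```

```text
t 7.52 tcp [0.4811 0.0315 0.0355] phi 93.6 w 0.0378 F [0.4 0.9 0.4] gf 29.8
turn -0.1 = 1 x -0.09  shift [ 0.0021 -0.0001  0.008 ] = 1 x [ 0.0021 -0.0001  0.008 ]
```

{"name": "apply_moves", "arguments": {"moves": [[[0.001,0,0.003],0],[[0,0,0.002],0],[[0,0,0.001],0],[[0,0,0],0],[[0,0,0],0]]}}

```text
time_s: 7.93
tcp_pos: [0.4794, 0.0314, 0.0285]
ee_rot: [[-0.998, -0.063, -0.0], [-0.063, 0.998, -0.0], [0.0, -0.0, -1.0]]
wrist_force: [-0.6, 0.3, -0.7]
gripper_width: 0.434
gripper_force: 29.8
```

{"name": "apply_moves", "arguments": {"moves": [[[0,0,0.001],0],[[0,0,0],0],[[0,0,0],0]]}}

```text
time_s: 8.18
tcp_pos: [0.4795, 0.0314, 0.0275]
ee_rot: [[-0.998, -0.063, -0.0], [-0.063, 0.998, -0.0], [0.0, -0.0, -1.0]]
wrist_force: [0.3, -0.8, 0.5]
gripper_width: 0.435
gripper_force: 29.8
```

{"name": "apply_moves", "arguments": {"moves": [[[0,0,0.001],0],[[0,0,0],0],[[0,0,0],0]]}}

```text
time_s: 8.43
tcp_pos: [0.4795, 0.0314, 0.0273]
ee_rot: [[-0.998, -0.064, 0.0], [-0.064, 0.998, -0.0], [-0.0, -0.0, -1.0]]
wrist_force: [-2.4, -0.0, 6.3]
gripper_width: 0.437
gripper_force: 29.8
```

Contact shows 6 N. I'll release it, lift and head for the relay.

{"name": "apply_moves", "arguments": {"moves": [[[0,0,0],0],[[0,0,0],0],[[0,0,0],0]], "hand": 0.06}}

```text
time_s: 8.68
tcp_pos: [0.4795, 0.0314, 0.0265]
ee_rot: [[-0.998, -0.063, 0.0], [-0.063, 0.998, 0.0], [-0.0, 0.0, -1.0]]
wrist_force: [0.3, -0.2, -0.3]
gripper_width: 0.584
gripper_force: 0.0
```

{"name": "apply_moves", "arguments": {"moves": [[[0,0,-0.01],0],[[0,0,-0.03],0],[[0,0,-0.04],0],[[0,0,-0.02],0],[[0,0,0],0]]}}

```text
time_s: 9.1
tcp_pos: [0.4828, 0.0324, 0.1313]
ee_rot: [[-0.998, -0.064, 0.01], [-0.064, 0.998, 0.003], [-0.01, 0.002, -1.0]]
wrist_force: [0.7, 0.3, -0.5]
gripper_width: 0.69
gripper_force: 0.0
```

```bash
python3 plan.py .4602 -.3758 .11 78.6
```

```text
t 9.1 tcp [0.4828 0.0324 0.1313] phi 93.7 w 0.06 F [ 0.7  0.3 -0.5] gf 0.0
turn 15.1 = 3 x 5.03  shift [-0.0584 -0.4047  0.0199] = 11 x [-0.0053 -0.0368  0.0018]
```

{"name": "apply_moves", "arguments": {"moves": [[[0,0,0],5.0],[[0,0,0],5.0],[[0,0,0],5.0],[[-0.0052,-0.037,0.001],0],[[-0.0052,-0.037,0.001],0]]}}

```text
time_s: 9.52
tcp_pos: [0.475, -0.0428, 0.1239]
ee_rot: [[-0.981, 0.193, -0.001], [0.193, 0.981, 0.0], [0.001, -0.0, -1.0]]
wrist_force: [0.6, -0.2, -0.2]
gripper_width: 0.688
gripper_force: 0.0
```

{"name": "apply_moves", "arguments": {"moves": [[[-0.0052,-0.037,0.001],0],[[-0.0052,-0.037,0.001],0],[[-0.0052,-0.037,0.001],0],[[-0.0052,-0.037,0.001],0],[[-0.0052,-0.037,0.001],0]]}}

```text
time_s: 9.93
tcp_pos: [0.4632, -0.2313, 0.1187]
ee_rot: [[-0.98, 0.197, -0.001], [0.197, 0.98, 0.0], [0.001, 0.0, -1.0]]
wrist_force: [0.9, -0.5, -0.9]
gripper_width: 0.689
gripper_force: 0.0
```

{"name": "apply_moves", "arguments": {"moves": [[[-0.0052,-0.037,0.001],0],[[-0.0052,-0.037,0.001],0],[[-0.0052,-0.037,0.001],0],[[-0.0052,-0.037,0.001],0],[[0,0,0],0]]}}

```text
time_s: 10.35
tcp_pos: [0.4543, -0.3841, 0.1139]
ee_rot: [[-0.979, 0.203, -0.001], [0.203, 0.979, -0.001], [0.001, -0.001, -1.0]]
wrist_force: [1.3, 0.5, 1.3]
gripper_width: 0.69
gripper_force: 0.0
```

{"name": "apply_moves", "arguments": {"moves": [[[0,0,0],0],[[0,0,0],0],[[0,0,0],0]]}}

```text
time_s: 10.6
tcp_pos: [0.4551, -0.3778, 0.1151]
ee_rot: [[-0.981, 0.196, -0.001], [0.196, 0.981, 0.001], [0.001, 0.001, -1.0]]
wrist_force: [0.0, 0.3, 0.7]
gripper_width: 0.69
gripper_force: 0.0
```

```bash
python3 plan.py .4602 -.3758 .01 78.6; python3 - <<'E'
from fit import *
t=imaging.capture("top"); s=imaging.capture("scene")
for n,z in(("module",.003),("heatsink",.021)): fit(n,[t],z,np.radians([0,5])) 
cv2.imwrite("pics/h.png",np.hstack([cv2.resize(p["frame"][v:v+h,u:u+w],(398,398)) for p,u,v,w,h in((t,135,150,90,90),(s,190,140,90,90))]))
E
```

```text
t 10.6 tcp [ 0.4551 -0.3778  0.1151] phi 78.7 w 0.06 F [0.  0.3 0.7] gf 0.0
turn 0.1 = 1 x 0.08  shift [-0.0047  0.0029  0.1051] = 3 x [-0.0016  0.001   0.035 ]
module 1 xy [0.4764 0.0317] yaw 3.4 cost 0.686
  return _methods._mean(a, axis=axis, dtype=dtype,
  ret = ret.dtype.type(ret / rcount)
Traceback (most recent call last):
  File "fit.py", line 41, in fit
    o=minimize(cost,[*c,y],method="Nelder-Mead",options=dict(initial_simplex=[[*c,y],[c[0]+.006,c[1],y],[c[0],c[1]+.006,y],[*c,y+.3]],xatol=1e-4,fatol=1e-4,maxiter=150))
                    ^^^^^^
TypeError: Value after * must be an iterable, not numpy.float64
```

{"name": "apply_moves", "arguments": {"moves": [[[-0.0045,0.003,0.03],0],[[0,0,0.03],0],[[0,0,0.025],0],[[0,0,0.015],0],[[0,0,0.004],0]]}}

```text
time_s: 11.22
tcp_pos: [0.4587, -0.3752, 0.0087]
ee_rot: [[-0.98, 0.197, -0.005], [0.197, 0.98, 0.003], [0.005, 0.002, -1.0]]
wrist_force: [0.4, -0.1, 0.1]
gripper_width: 0.689
gripper_force: 0.0
```

{"name": "apply_moves", "arguments": {"moves": [[[0,0,0],0],[[0,0,0],0],[[0,0,0],0]]}}

```text
time_s: 11.47
tcp_pos: [0.4615, -0.3772, 0.0132]
ee_rot: [[-0.98, 0.197, 0.003], [0.197, 0.98, -0.002], [-0.003, -0.001, -1.0]]
wrist_force: [-0.7, -0.7, -0.9]
gripper_width: 0.696
gripper_force: 0.0
```

{"name": "apply_moves", "arguments": {"moves": [[[0,0,0],0],[[0,0,0],0],[[0,0,0],0],[[0,0,0],0],[[0,0,0],0]], "hand": 0}}

```text
time_s: 11.88
tcp_pos: [0.4603, -0.3769, 0.0118]
ee_rot: [[-0.98, 0.197, 0.0], [0.197, 0.98, -0.0], [-0.0, -0.0, -1.0]]
wrist_force: [-0.2, -0.2, -0.3]
gripper_width: 0.394
gripper_force: 0.0
```

```bash
python3 plan.py .4602 -.3758 .01 78.6;  python3 - <<'E'
from fit import *
t=imaging.capture("top"); s=imaging.capture("scene")
cv2.imwrite("pics/h.png",np.hstack([cv2.resize(p["frame"][v:v+h,u:u+w],(398,398)) for p,u,v,w,h in((t,135,150,90,90),(s,190,140,90,90))]))
E
```

```text
t 11.88 tcp [ 0.4603 -0.3769  0.0118] phi 78.6 w 0.0343 F [-0.2 -0.2 -0.3] gf 0.0
turn 0.0 = 1 x 0.02  shift [0.0003 0.0011 0.0018] = 1 x [0.0003 0.0011 0.0018]
```

View pics/h.png

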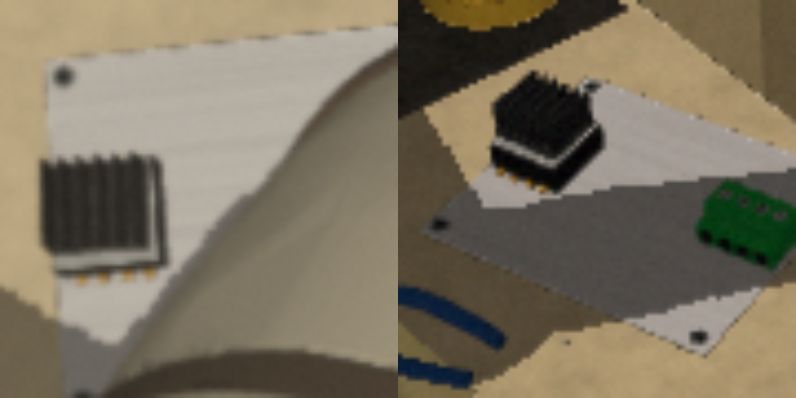

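The heatsink sits squarely on the module, within about 3 mm of centre. The fingers are still closing on the relay.

{"name": "apply_moves", "arguments": {"moves": [[[0,0,0],0],[[0,0,0],0],[[0,0,0],0]]}}

```text
time_s: 12.23
tcp_pos: [0.4603, -0.3769, 0.0117]
ee_rot: [[-0.98, 0.197, -0.0], [0.197, 0.98, -0.0], [-0.0, -0.0, -1.0]]
wrist_force: [-0.8, -0.2, 2.3]
gripper_width: 0.327
gripper_force: 30.0
```

{"name": "apply_moves", "arguments": {"moves": [[[0,0,-0.01],0],[[0,0,-0.03],0],[[0,0,-0.03],0],[[0,0,-0.02],0],[[0,0,0],0]]}}

```text
time_s: 12.65
tcp_pos: [0.4632, -0.3786, 0.1075]
ee_rot: [[-0.981, 0.196, 0.009], [0.196, 0.981, -0.006], [-0.01, -0.004, -1.0]]
wrist_force: [0.5, -0.7, 0.2]
gripper_width: 0.322
gripper_force: 30.0
```

{"name": "apply_moves", "arguments": {"moves": [[[0,0,0],-5.0],[[0,0,0],-5.0],[[0,0,0],-5.1],[[0,0,0],0],[[0,0,0],0]]}}

```text
time_s: 13.07
tcp_pos: [0.4601, -0.3767, 0.1015]
ee_rot: [[-0.998, -0.063, -0.0], [-0.063, 0.998, 0.0], [0.0, 0.0, -1.0]]
wrist_force: [0.6, -0.3, 0.2]
gripper_width: 0.324
gripper_force: 30.0
```

```bash
python3 plan.py .4837 -.0335 .1 93.7
```

```text
t 13.07 tcp [ 0.4601 -0.3767  0.1015] phi 93.6 w 0.0282 F [ 0.6 -0.3  0.2] gf 30.0
turn -0.1 = 1 x -0.11  shift [-0.0457  0.341   0.0016] = 10 x [-0.0046  0.0341  0.0002]
```

{"name": "apply_moves", "arguments": {"moves": [[[-0.0046,0.034,0],0],[[-0.0046,0.034,0],0],[[-0.0046,0.034,0],0],[[-0.0046,0.034,0],0],[[-0.0046,0.034,0],0]]}}

```text
time_s: 13.48
tcp_pos: [0.472, -0.2043, 0.1015]
ee_rot: [[-0.998, -0.062, -0.0], [-0.062, 0.998, 0.0], [0.0, 0.0, -1.0]]
wrist_force: [1.6, 0.5, -0.4]
gripper_width: 0.327
gripper_force: 30.0
```

{"name": "apply_moves", "arguments": {"moves": [[[-0.0046,0.034,0],0],[[-0.0046,0.034,0],0],[[-0.0046,0.034,0],0],[[-0.0046,0.034,0],0],[[-0.0046,0.034,0],0]]}}

```text
time_s: 13.9
tcp_pos: [0.4839, -0.0329, 0.1017]
ee_rot: [[-0.998, -0.063, 0.0], [-0.063, 0.998, 0.0], [-0.0, 0.0, -1.0]]
wrist_force: [1.0, 0.6, -0.3]
gripper_width: 0.328
gripper_force: 30.0
```

{"name": "apply_moves", "arguments": {"moves": [[[0,0,0.02],0],[[0,0,0.02],0],[[0,0,0],0],[[0,0,0],0],[[0,0,0],0]]}}

```text
time_s: 14.32
tcp_pos: [0.4847, -0.0348, 0.0623]
ee_rot: [[-0.998, -0.064, 0.001], [-0.064, 0.998, -0.0], [-0.001, -0.0, -1.0]]
wrist_force: [0.0, 0.3, 0.1]
gripper_width: 0.325
gripper_force: 30.0
```

```bash
python3 plan.py .4837 -.0335 .0145 93.7
```

```text
t 14.32 tcp [ 0.4847 -0.0348  0.0623] phi 93.7 w 0.0283 F [0.  0.3 0.1] gf 30.0
turn -0.0 = 1 x -0.03  shift [0.0009 0.0014 0.0478] = 2 x [0.0005 0.0007 0.0239]
```

{"name": "apply_moves", "arguments": {"moves": [[[0.001,0.001,0.02],0],[[0,0,0.016],0],[[0,0,0.008],0],[[0,0,0.0015],0],[[0,0,0],0]]}}

```text
time_s: 14.73
tcp_pos: [0.4835, -0.0339, 0.0164]
ee_rot: [[-0.998, -0.064, 0.0], [-0.064, 0.998, -0.0], [-0.0, -0.0, -1.0]]
wrist_force: [0.2, 0.6, 0.0]
gripper_width: 0.323
gripper_force: 30.0
```

{"name": "apply_moves", "arguments": {"moves": [[[0,0,0],0],[[0,0,0],0],[[0,0,0],0],[[0,0,0.001],0],[[0,0,0],0]]}}

```text
time_s: 15.15
tcp_pos: [0.4832, -0.0336, 0.0153]
ee_rot: [[-0.998, -0.065, 0.001], [-0.065, 0.998, 0.0], [-0.001, 0.0, -1.0]]
wrist_force: [-0.7, 0.2, -0.1]
gripper_width: 0.328
gripper_force: 30.0
```

{"name": "apply_moves", "arguments": {"moves": [[[0,0,0.001],0],[[0,0,0],0],[[0,0,0],0]]}}

```text
time_s: 15.4
tcp_pos: [0.4833, -0.0336, 0.0146]
ee_rot: [[-0.998, -0.065, 0.0], [-0.065, 0.998, -0.0], [-0.0, -0.0, -1.0]]
wrist_force: [-0.7, -0.3, 5.3]
gripper_width: 0.327
gripper_force: 30.0
```

{"name": "apply_moves", "arguments": {"moves": [[[0,0,0],0],[[0,0,0],0],[[0,0,0],0]], "hand": 0.045}}

```text
time_s: 15.65
tcp_pos: [0.4829, -0.0337, 0.0139]
ee_rot: [[-0.998, -0.065, -0.0], [-0.065, 0.998, -0.0], [0.0, 0.0, -1.0]]
wrist_force: [-0.0, -0.6, 0.8]
gripper_width: 0.461
gripper_force: 0.0
```

{"name": "apply_moves", "arguments": {"moves": [[[0,0,-0.01],0],[[0,0,-0.03],0],[[0,0,-0.03],0],[[0,0,-0.025],0],[[0,0,0],0]]}}

```text
time_s: 16.07
tcp_pos: [0.4865, -0.0331, 0.1139]
ee_rot: [[-0.998, -0.066, 0.01], [-0.066, 0.998, 0.001], [-0.01, 0.001, -1.0]]
wrist_force: [0.9, 0.7, 0.8]
gripper_width: 0.516
gripper_force: 0.0
```

```bash
python3 plan.py .377 -.2995 .1 93.7
```

```text
t 16.07 tcp [ 0.4865 -0.0331  0.1139] phi 93.8 w 0.0449 F [0.9 0.7 0.8] gf 0.0
turn 0.1 = 1 x 0.1  shift [ 0.1266 -0.2588  0.0124] = 8 x [ 0.0158 -0.0323  0.0015]
```

{"name": "apply_moves", "arguments": {"moves": [[[0.0155,-0.0323,0],0],[[0.0155,-0.0323,0],0],[[0.0155,-0.0323,0],0],[[0.0155,-0.0323,0],0],[[0.0155,-0.0323,0],0]], "hand": 0.055}}

```text
time_s: 16.48
tcp_pos: [0.415, -0.201, 0.1086]
ee_rot: [[-0.998, -0.066, -0.0], [-0.066, 0.998, 0.0], [0.0, 0.0, -1.0]]
wrist_force: [0.7, -0.4, 0.4]
gripper_width: 0.628
gripper_force: 0.0
```

{"name": "apply_moves", "arguments": {"moves": [[[0.0155,-0.0323,0],0],[[0.0155,-0.0323,0],0],[[0.0155,-0.0323,0],0],[[0,0,0],0],[[0,0,0],0]]}}

```text
time_s: 16.9
tcp_pos: [0.3748, -0.3008, 0.1083]
ee_rot: [[-0.998, -0.061, -0.001], [-0.061, 0.998, 0.001], [0.001, 0.001, -1.0]]
wrist_force: [0.5, 0.2, -0.3]
gripper_width: 0.632
gripper_force: 0.0
```

{"name": "apply_moves", "arguments": {"moves": [[[0,0,0],0],[[0,0,0],0],[[0,0,0],0]]}}

```text
time_s: 17.15
tcp_pos: [0.3765, -0.2986, 0.109]
ee_rot: [[-0.998, -0.067, -0.0], [-0.067, 0.998, 0.0], [0.0, 0.0, -1.0]]
wrist_force: [-0.3, -0.3, -0.2]
gripper_width: 0.633
gripper_force: 0.0
```

```bash
python3 plan.py .377 -.2995 .012 93.7; python3 - <<'E'
from fit import *
t=imaging.capture("top"); s=imaging.capture("scene")
cv2.imwrite("pics/h2.png",np.hstack([cv2.resize(p["frame"][v:v+h,u:u+w],(398,398)) for p,u,v,w,h in((t,135,140,130,130),(s,240,170,130,130))]))
E
```

```text
t 17.15 tcp [ 0.3765 -0.2986  0.109 ] phi 93.8 w 0.0551 F [-0.3 -0.3 -0.2] gf 0.0
turn 0.1 = 1 x 0.13  shift [-0.0004 -0.0009  0.097 ] = 3 x [-0.0001 -0.0003  0.0323]
```

View pics/h2.png

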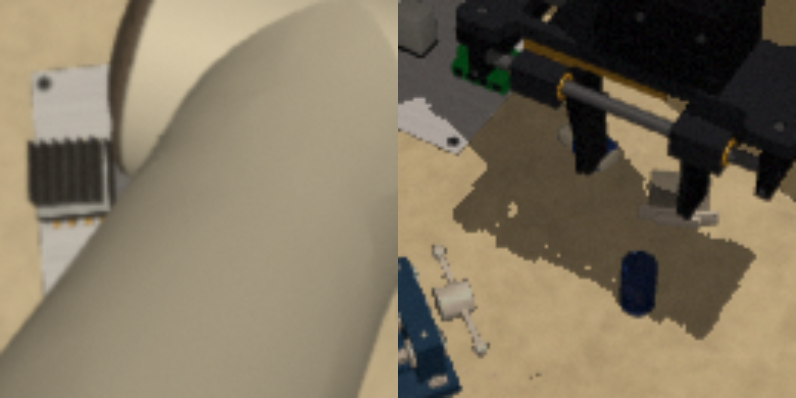

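The relay stands upright on the plate, and the open fingers hover above the capacitor. Going down to grip it.

{"name": "apply_moves", "arguments": {"moves": [[[0,-0.001,0.03],0],[[0,0,0.03],0],[[0,0,0.02],0],[[0,0,0.012],0],[[0,0,0.004],0]]}}

```text
time_s: 17.67
tcp_pos: [0.3751, -0.2994, 0.0111]
ee_rot: [[-0.998, -0.066, -0.004], [-0.066, 0.998, 0.002], [0.004, 0.002, -1.0]]
wrist_force: [-0.6, -1.3, 1.3]
gripper_width: 0.633
gripper_force: 0.0
```

{"name": "apply_moves", "arguments": {"moves": [[[0,0,0],0],[[0,0,0],0],[[0,0,0],0]]}}

```text
time_s: 17.92
tcp_pos: [0.3771, -0.3007, 0.0141]
ee_rot: [[-0.998, -0.066, 0.002], [-0.066, 0.998, -0.001], [-0.002, -0.001, -1.0]]
wrist_force: [0.1, 0.1, 0.6]
gripper_width: 0.634
gripper_force: 0.0
```

```bash
python3 plan.py .377 -.2995 .012 93.7; python3 - <<'E'
from fit import *
s=imaging.capture("scene")
cv2.imwrite("pics/c.png",cv2.resize(s["frame"][180:310,240:400],(720,585)))
E
```

```text
t 17.92 tcp [ 0.3771 -0.3007  0.0141] phi 93.8 w 0.0552 F [0.1 0.1 0.6] gf 0.0
turn 0.1 = 1 x 0.07  shift [0.0001 0.0012 0.0021] = 1 x [0.0001 0.0012 0.0021]
```

View pics/c.png

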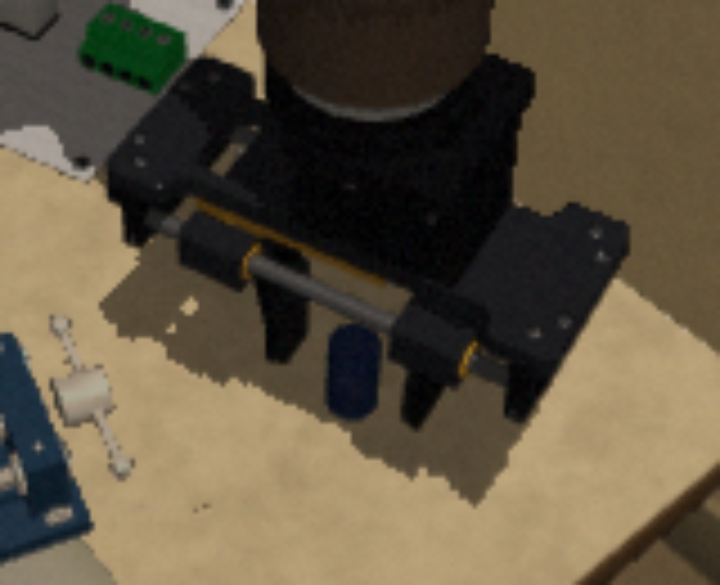

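The capacitor sits centred between the fingertips, so I'll close on it.

{"name": "apply_moves", "arguments": {"moves": [[[0,0.001,0.002],0],[[0,0,0],0],[[0,0,0],0],[[0,0,0],0],[[0,0,0],0]], "hand": 0}}

```text
time_s: 18.38
tcp_pos: [0.3761, -0.2996, 0.0112]
ee_rot: [[-0.998, -0.065, 0.0], [-0.065, 0.998, -0.0], [-0.0, -0.0, -1.0]]
wrist_force: [1.0, 0.3, -0.2]
gripper_width: 0.336
gripper_force: 0.0
```

{"name": "apply_moves", "arguments": {"moves": [[[0,0,0],0],[[0,0,0],0],[[0,0,0],0],[[0,0,0],0]]}}

```text
time_s: 18.72
tcp_pos: [0.3762, -0.2996, 0.0111]
ee_rot: [[-0.998, -0.065, 0.0], [-0.065, 0.998, -0.0], [-0.0, -0.0, -1.0]]
wrist_force: [-1.1, 0.2, 1.1]
gripper_width: 0.241
gripper_force: 30.0
```

{"name": "apply_moves", "arguments": {"moves": [[[0,0,-0.01],0],[[0,0,-0.03],0],[[0,0,-0.03],0],[[0,0,-0.02],0],[[0,0,0],0]]}}

```text
time_s: 19.13
tcp_pos: [0.3788, -0.3008, 0.1053]
ee_rot: [[-0.998, -0.066, 0.008], [-0.066, 0.998, -0.004], [-0.008, -0.004, -1.0]]
wrist_force: [-0.1, -0.6, -0.7]
gripper_width: 0.241
gripper_force: 30.0
```

```bash
python3 plan.py .5264 -.0307 .1 93.7; python3 - <<'E'
from fit import *
s=imaging.capture("scene")
cv2.imwrite("pics/c2.png",cv2.resize(s["frame"][130:290,230:410],(720,600)))
E
```

```text
t 19.13 tcp [ 0.3788 -0.3008  0.1053] phi 93.8 w 0.021 F [-0.1 -0.6 -0.7] gf 30.0
turn 0.1 = 1 x 0.08  shift [-0.1647  0.26    0.0054] = 9 x [-0.0183  0.0289  0.0006]
```

View pics/c2.png

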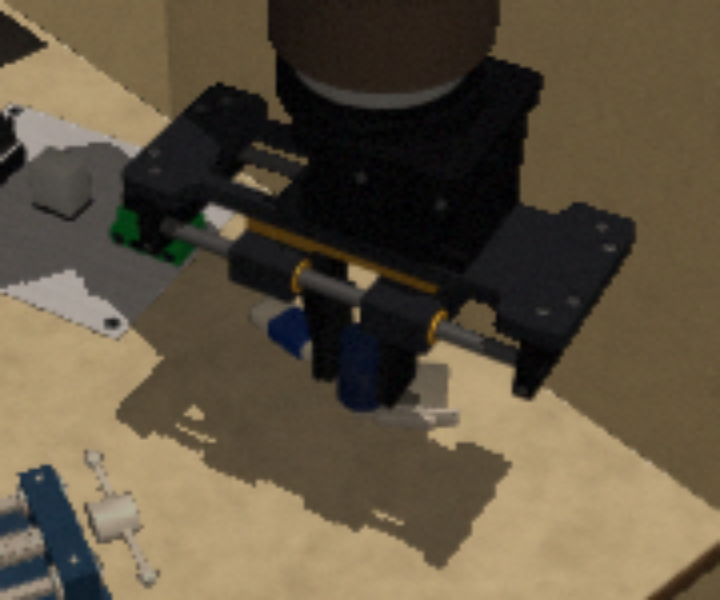

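The reading is 21.0 mm against a 22 mm diameter, so the capacitor may be held near the pad edges. I'll measure it in hand.

```bash
python3 - <<'E'
from fit import *
s=imaging.capture("scene"); st=r.sense(); p=np.array(st["tcp_pos"]);print(p,st["gripper_width"]*.087)
d=models.cut_out(s,"capacitor"); print([(x["extent"],x["confidence"]) for x in d])
fit("capacitor",[s],p[2]-.011,[0.])
a=models.place_of(s,"capacitor"); print([(ray(s,np.array(x["at"])*[560,420],p[2]-.011),x["confidence"]) for x in a])
# silhouettes assuming centred / offset along tool x
R=np.array(st["ee_rot"])
g=d[0]["region"]; v,u=np.nonzero(g); print("seen",u.min(),u.max(),v.min(),v.max())
for o in(-.012,-.006,0,.006,.012):
    q=p+R[:,0]*o; uv=proj(cyl+[q[0],q[1],p[2]-.011],s); print(o,uv.min(0).round(1),uv.max(0).round(1))
E
```

```text
[ 0.37617288 -0.29943263  0.10148038] 0.02115883768121088
[([0.5596, 0.5207, 0.0239, 0.0543], 0.57)]
capacitor 1 xy [ 0.3751 -0.2984] yaw 12.3 cost 0.309
[(array([ 0.3753302 , -0.29900218]), 0.69)]
seen 313 324 218 240
-0.012 [315.2 212. ] [328.7 236.4]
-0.006 [313.6 214.1] [327.1 238.6]
0 [311.9 216.3] [325.5 240.9]
0.006 [310.2 218.5] [323.8 243.1]
0.012 [308.6 220.7] [322.1 245.4]
```

The capacitor is centred in the grip to about 1 mm. Carrying it over.

{"name": "apply_moves", "arguments": {"moves": [[[-0.0186,0.0287,0],0],[[-0.0186,0.0287,0],0],[[-0.0186,0.0287,0],0],[[-0.0186,0.0287,0],0],[[-0.0186,0.0287,0],0]]}}

```text
time_s: 19.8
tcp_pos: [0.4592, -0.1489, 0.0997]
ee_rot: [[-0.998, -0.065, -0.003], [-0.065, 0.998, 0.0], [0.003, 0.0, -1.0]]
wrist_force: [0.5, -0.3, 0.0]
gripper_width: 0.248
gripper_force: 30.0
```

{"name": "apply_moves", "arguments": {"moves": [[[-0.0186,0.0287,0],0],[[-0.0186,0.0287,0],0],[[-0.0186,0.0287,0],0],[[-0.0186,0.0287,0],0],[[0,0,0],0]]}}

```text
time_s: 20.22
tcp_pos: [0.5293, -0.0268, 0.0999]
ee_rot: [[-0.998, -0.07, 0.001], [-0.07, 0.998, -0.0], [-0.001, -0.0, -1.0]]
wrist_force: [-0.0, -0.9, -0.2]
gripper_width: 0.244
gripper_force: 30.0
```

{"name": "apply_moves", "arguments": {"moves": [[[0,0,0.015],0],[[0,0,0.015],0],[[0,0,0],0],[[0,0,0],0],[[0,0,0],0]]}}

```text
time_s: 20.63
tcp_pos: [0.5264, -0.0312, 0.071]
ee_rot: [[-0.998, -0.065, -0.001], [-0.065, 0.998, -0.0], [0.001, -0.0, -1.0]]
wrist_force: [-0.0, -0.1, -0.6]
gripper_width: 0.243
gripper_force: 30.0
```

```bash
python3 plan.py .5264 -.0307 .0145 93.7
```

```text
t 20.63 tcp [ 0.5264 -0.0312  0.071 ] phi 93.7 w 0.0212 F [-0.  -0.1 -0.6] gf 30.0
turn 0.0 = 1 x 0.02  shift [-0.0001  0.0005  0.0565] = 2 x [-0.      0.0003  0.0282]
```

{"name": "apply_moves", "arguments": {"moves": [[[0,0.0005,0.025],0],[[0,0,0.018],0],[[0,0,0.009],0],[[0,0,0.002],0],[[0,0,0],0]]}}

```text
time_s: 21.05
tcp_pos: [0.5265, -0.0306, 0.0172]
ee_rot: [[-0.998, -0.065, -0.0], [-0.065, 0.998, -0.0], [0.0, -0.0, -1.0]]
wrist_force: [-0.3, 0.4, 0.5]
gripper_width: 0.241
gripper_force: 30.0
```

{"name": "apply_moves", "arguments": {"moves": [[[0,0,0],0],[[0,0,0],0],[[0,0,0],0],[[0,0,0.001],0],[[0,0,0],0]]}}

```text
time_s: 21.47
tcp_pos: [0.5265, -0.0304, 0.0164]
ee_rot: [[-0.998, -0.065, 0.001], [-0.065, 0.998, 0.0], [-0.001, 0.0, -1.0]]
wrist_force: [0.1, 0.2, -0.4]
gripper_width: 0.241
gripper_force: 30.0
```

{"name": "apply_moves", "arguments": {"moves": [[[0,0,0.001],0],[[0,0,0],0],[[0,0,0],0]]}}

```text
time_s: 21.72
tcp_pos: [0.5262, -0.0304, 0.015]
ee_rot: [[-0.998, -0.065, -0.0], [-0.065, 0.998, -0.0], [0.0, -0.0, -1.0]]
wrist_force: [0.2, -0.3, -0.7]
gripper_width: 0.247
gripper_force: 30.0
```

{"name": "apply_moves", "arguments": {"moves": [[[0,0,0.001],0],[[0,0,0],0],[[0,0,0],0]]}}

```text
time_s: 21.97
tcp_pos: [0.5265, -0.0304, 0.0142]
ee_rot: [[-0.998, -0.065, 0.0], [-0.065, 0.998, 0.0], [-0.0, -0.0, -1.0]]
wrist_force: [0.2, 0.4, 1.4]
gripper_width: 0.244
gripper_force: 30.0
```

{"name": "apply_moves", "arguments": {"moves": [[[0,0,0.0005],0],[[0,0,0],0],[[0,0,0],0]]}}

```text
time_s: 22.22
tcp_pos: [0.5265, -0.0304, 0.0141]
ee_rot: [[-0.998, -0.065, 0.001], [-0.065, 0.998, -0.0], [-0.001, -0.0, -1.0]]
wrist_force: [-1.6, -0.7, 5.8]
gripper_width: 0.242
gripper_force: 30.0
```

{"name": "apply_moves", "arguments": {"moves": [[[0,0,0],0],[[0,0,0],0],[[0,0,0],0],[[0,0,0],0]], "hand": 0.055}}

```text
time_s: 22.55
tcp_pos: [0.5262, -0.0305, 0.0133]
ee_rot: [[-0.998, -0.065, -0.0], [-0.065, 0.998, -0.0], [0.0, -0.0, -1.0]]
wrist_force: [-0.0, -0.7, 0.1]
gripper_width: 0.459
gripper_force: 0.0
```

{"name": "apply_moves", "arguments": {"moves": [[[0,0,-0.01],0],[[0,0,-0.03],0],[[0,0,-0.03],0],[[0,0,-0.02],0],[[0,0,0],0]]}}

```text
time_s: 22.97
tcp_pos: [0.5296, -0.03, 0.109]
ee_rot: [[-0.998, -0.066, 0.01], [-0.066, 0.998, 0.001], [-0.01, 0.001, -1.0]]
wrist_force: [1.0, 0.4, -0.1]
gripper_width: 0.626
gripper_force: 0.0
```

{"name": "apply_moves", "arguments": {"moves": [[[0,0,0],-6.5],[[0,0,0],-6.5],[[0,0,0],-6.5],[[0,0,0],-6],[[0,0,0],0]], "hand": 0.065}}

```text
time_s: 23.38
tcp_pos: [0.5261, -0.0305, 0.1036]
ee_rot: [[-0.872, -0.49, -0.0], [-0.49, 0.872, -0.0], [0.0, 0.0, -1.0]]
wrist_force: [-0.0, -0.4, -0.4]
gripper_width: 0.743
gripper_force: 0.0
```

```bash
python3 plan.py .461 -.279 .1 119.1
```

```text
t 23.38 tcp [ 0.5261 -0.0305  0.1036] phi 119.3 w 0.0647 F [-0.  -0.4 -0.4] gf 0.0
turn 0.2 = 1 x 0.22  shift [ 0.1777 -0.1855  0.0036] = 7 x [ 0.0254 -0.0265  0.0005]
```

{"name": "apply_moves", "arguments": {"moves": [[[0.0254,-0.0265,0],0],[[0.0254,-0.0265,0],0],[[0.0254,-0.0265,0],0],[[0.0254,-0.0265,0],0],[[0.0254,-0.0265,0],0]], "hand": 0.056}}

```text
time_s: 23.8
tcp_pos: [0.4794, -0.2094, 0.1037]
ee_rot: [[-0.874, -0.486, -0.0], [-0.486, 0.874, 0.0], [0.0, 0.0, -1.0]]
wrist_force: [0.9, -0.5, -0.8]
gripper_width: 0.648
gripper_force: 0.0
```

{"name": "apply_moves", "arguments": {"moves": [[[0.0254,-0.0265,0],0],[[0.0254,-0.0265,0],0],[[0,0,0.02],0],[[0,0,0.02],0],[[0,0,0],0]]}}

```text
time_s: 24.22
tcp_pos: [0.4584, -0.2789, 0.0602]
ee_rot: [[-0.876, -0.483, -0.007], [-0.483, 0.876, 0.003], [0.005, 0.006, -1.0]]
wrist_force: [-0.4, 0.2, -1.0]
gripper_width: 0.646
gripper_force: 0.0
```

{"name": "apply_moves", "arguments": {"moves": [[[0,0,0],0],[[0,0,0],0],[[0,0,0],0],[[0,0,0],0]]}}

```text
time_s: 24.55
tcp_pos: [0.4627, -0.2789, 0.0648]
ee_rot: [[-0.872, -0.489, 0.002], [-0.489, 0.872, -0.001], [-0.002, -0.002, -1.0]]
wrist_force: [-0.7, -0.3, 0.4]
gripper_width: 0.65
gripper_force: 0.0
```

```bash
python3 plan.py .4612 -.2793 .003 119.1; python3 - <<'E'
from fit import *
s=imaging.capture("scene"); t=imaging.capture("top")
cv2.imwrite("pics/s1.png",np.hstack([cv2.resize(p["frame"][v:v+h,u:u+w],(398,398)) for p,u,v,w,h in((t,135,140,130,130),(s,200,140,170,170))]))
E
```

```text
t 24.55 tcp [ 0.4627 -0.2789  0.0648] phi 119.3 w 0.0565 F [-0.7 -0.3  0.4] gf 0.0
turn 0.2 = 1 x 0.16  shift [0.0016 0.0005 0.0618] = 2 x [0.0008 0.0002 0.0309]
```

View pics/s1.png

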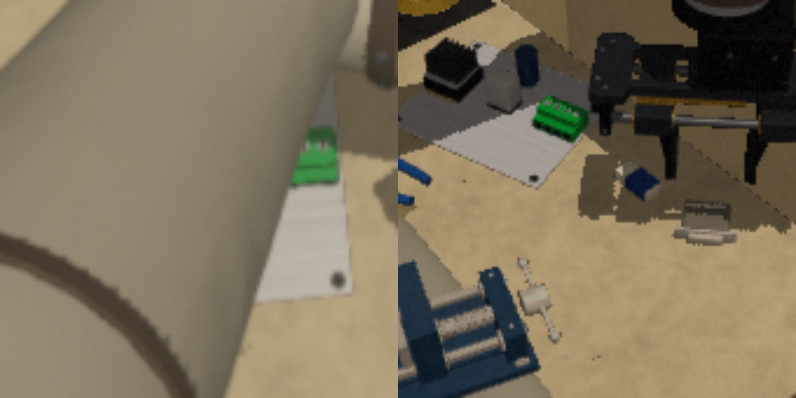

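The relay and capacitor both stand on the plate, and the gripper is above the shell. Descending gently.

{"name": "apply_moves", "arguments": {"moves": [[[0.0012,0.0004,0.02],0],[[0,0,0.02],0],[[0,0,0.01],0],[[0,0,0.004],0],[[0,0,0],0]]}}

```text
time_s: 25.07
tcp_pos: [0.4602, -0.2792, 0.0089]
ee_rot: [[-0.873, -0.488, -0.002], [-0.488, 0.873, 0.0], [0.001, 0.001, -1.0]]
wrist_force: [0.4, -0.1, 0.9]
gripper_width: 0.644
gripper_force: 0.0
```

{"name": "apply_moves", "arguments": {"moves": [[[0,0,0],0],[[0,0,0],0],[[0,0,0.003],0],[[0,0,0],0],[[0,0,0],0]]}}

```text
time_s: 25.48
tcp_pos: [0.4606, -0.2794, 0.0068]
ee_rot: [[-0.873, -0.488, 0.0], [-0.488, 0.873, -0.0], [-0.0, -0.0, -1.0]]
wrist_force: [-1.1, -0.3, -1.0]
gripper_width: 0.64
gripper_force: 0.0
```

```bash
python3 plan.py .4612 -.2793 .003 119.1; python3 - <<'E'
from fit import *
s=imaging.capture("scene")
cv2.imwrite("pics/s2.png",cv2.resize(s["frame"][190:280,280:400],(720,540)))
E
```

```text
t 25.48 tcp [ 0.4606 -0.2794  0.0068] phi 119.2 w 0.0557 F [-1.1 -0.3 -1. ] gf 0.0
turn 0.1 = 1 x 0.12  shift [-0.0006 -0.0002  0.0038] = 1 x [-0.0006 -0.0002  0.0038]
```

View pics/s2.png

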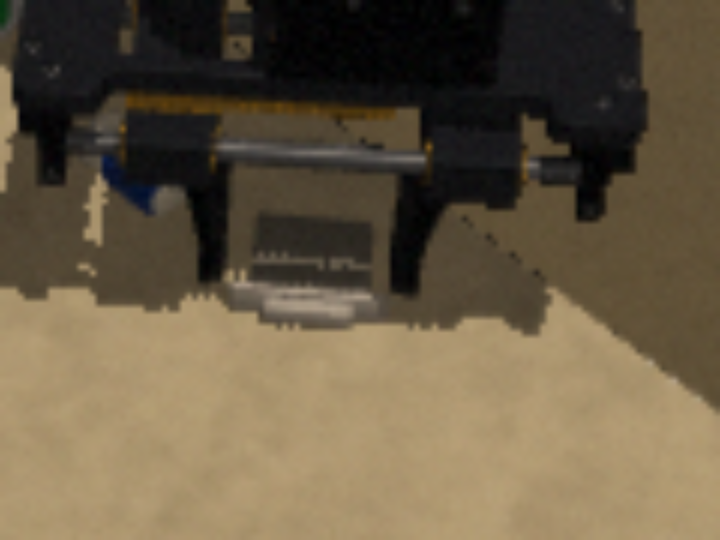

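The shell sits between the fingers. I'll move 3 mm away from the flange, go down and close.

{"name": "apply_moves", "arguments": {"moves": [[[-0.003,0,0.002],0],[[0,0,0.002],0],[[0,0,0],0],[[0,0,0],0]]}}

```text
time_s: 25.87
tcp_pos: [0.463, -0.2778, 0.0023]
ee_rot: [[-0.873, -0.488, -0.001], [-0.488, 0.873, 0.0], [0.0, 0.0, -1.0]]
wrist_force: [-0.0, -0.4, 0.2]
gripper_width: 0.642
gripper_force: 0.0
```

{"name": "apply_moves", "arguments": {"moves": [[[0,0,0],0],[[0,0,0],0],[[0,0,0],0],[[0,0,0],0],[[0,0,0],0]], "hand": 0}}

```text
time_s: 26.28
tcp_pos: [0.4631, -0.2779, 0.0026]
ee_rot: [[-0.873, -0.488, 0.0], [-0.488, 0.873, -0.0], [-0.0, -0.0, -1.0]]
wrist_force: [-0.0, -0.1, -0.5]
gripper_width: 0.46
gripper_force: 30.0
```

{"name": "apply_moves", "arguments": {"moves": [[[0,0,0],0],[[0,0,0],0]]}}

```text
time_s: 26.45
tcp_pos: [0.4631, -0.2779, 0.0026]
ee_rot: [[-0.873, -0.488, 0.0], [-0.488, 0.873, -0.0], [-0.0, -0.0, -1.0]]
wrist_force: [-0.8, 0.0, 0.4]
gripper_width: 0.456
gripper_force: 30.0
```

{"name": "apply_moves", "arguments": {"moves": [[[0,0,-0.01],0],[[0,0,-0.03],0],[[0,0,-0.03],0],[[0,0,-0.02],0],[[0,0,0],0]]}}

```text
time_s: 26.87
tcp_pos: [0.4662, -0.279, 0.0981]
ee_rot: [[-0.872, -0.489, 0.01], [-0.489, 0.872, -0.004], [-0.007, -0.008, -1.0]]
wrist_force: [0.2, -0.9, -0.9]
gripper_width: 0.454
gripper_force: 30.0
```

{"name": "apply_moves", "arguments": {"moves": [[[0,0,0],6.5],[[0,0,0],6.5],[[0,0,0],6.5],[[0,0,0],6],[[0,0,0],0]]}}

```text
time_s: 27.28
tcp_pos: [0.4626, -0.2777, 0.0924]
ee_rot: [[-0.998, -0.063, -0.001], [-0.063, 0.998, 0.0], [0.001, 0.001, -1.0]]
wrist_force: [0.6, -0.1, 0.1]
gripper_width: 0.46
gripper_force: 30.0
```

```bash
python3 plan.py .4406 -.101 .09 93.7; python3 - <<'E'
from fit import *
s=imaging.capture("scene"); st=r.sense();p=np.array(st["tcp_pos"])
q=fit("shell",[s],p[2]-.003,np.radians([0,5])); R=np.array(st["ee_rot"]); print("shell centre in tool xy", R.T@np.array([q[0]-p[0],q[1]-p[1],0]))
E
```

```text
t 27.28 tcp [ 0.4626 -0.2777  0.0924] phi 93.6 w 0.04 F [ 0.6 -0.1  0.1] gf 30.0
turn -0.1 = 1 x -0.09  shift [0.0105 0.1777 0.0025] = 5 x [0.0021 0.0355 0.0005]
shell 1 xy [ 0.4552 -0.279 ] yaw 3.5 cost 0.183
shell centre in tool xy [ 7.48668376e-03 -7.88329917e-04  4.09625114e-06]
```

The shell is held at 40.0 mm and its offset matches the plan. Carrying it over.

{"name": "apply_moves", "arguments": {"moves": [[[0.002,0.0355,0],0],[[0.002,0.0355,0],0],[[0.002,0.0355,0],0],[[0.002,0.0355,0],0],[[0.002,0.0355,0],0]]}}

```text
time_s: 27.8
tcp_pos: [0.441, -0.1001, 0.0926]
ee_rot: [[-0.998, -0.067, -0.0], [-0.067, 0.998, 0.0], [-0.0, 0.0, -1.0]]
wrist_force: [-0.2, 1.1, -0.4]
gripper_width: 0.457
gripper_force: 30.0
```

{"name": "apply_moves", "arguments": {"moves": [[[0,0,0.02],0],[[0,0,0.02],0],[[0,0,0],0],[[0,0,0],0],[[0,0,0],0]]}}

```text
time_s: 28.22
tcp_pos: [0.4422, -0.1017, 0.0532]
ee_rot: [[-0.998, -0.066, 0.001], [-0.066, 0.998, -0.0], [-0.001, -0.0, -1.0]]
wrist_force: [-0.1, 0.1, 0.4]
gripper_width: 0.453
gripper_force: 30.0
```

```bash
python3 plan.py .4406 -.101 .0056 93.7
```

```text
t 28.22 tcp [ 0.4422 -0.1017  0.0532] phi 93.8 w 0.0394 F [-0.1  0.1  0.4] gf 30.0
turn 0.1 = 1 x 0.07  shift [0.0016 0.0008 0.0476] = 2 x [0.0008 0.0004 0.0238]
```

{"name": "apply_moves", "arguments": {"moves": [[[0.001,0.001,0.02],0],[[0,0,0.016],0],[[0,0,0.007],0],[[0,0,0.001],0],[[0,0,0],0]]}}

```text
time_s: 28.63
tcp_pos: [0.441, -0.1008, 0.009]
ee_rot: [[-0.998, -0.065, 0.001], [-0.065, 0.998, -0.0], [-0.001, -0.0, -1.0]]
wrist_force: [-0.7, -0.2, 0.2]
gripper_width: 0.454
gripper_force: 30.0
```

{"name": "apply_moves", "arguments": {"moves": [[[0,0,0],0],[[0,0,0],0],[[0,0,0.001],0],[[0,0,0],0],[[0,0,0],0]]}}

```text
time_s: 29.05
tcp_pos: [0.4407, -0.1004, 0.0079]
ee_rot: [[-0.998, -0.065, 0.001], [-0.065, 0.998, 0.0], [-0.001, 0.0, -1.0]]
wrist_force: [-0.3, 0.3, -1.5]
gripper_width: 0.451
gripper_force: 30.0
```

{"name": "apply_moves", "arguments": {"moves": [[[0,0,0.001],0],[[0,0,0],0],[[0,0,0],0]]}}

```text
time_s: 29.3
tcp_pos: [0.4405, -0.1005, 0.0065]
ee_rot: [[-0.998, -0.065, -0.0], [-0.065, 0.998, -0.0], [0.0, -0.0, -1.0]]
wrist_force: [-0.4, 0.8, 0.7]
gripper_width: 0.457
gripper_force: 30.0
```

{"name": "apply_moves", "arguments": {"moves": [[[0,0,0.001],0],[[0,0,0],0],[[0,0,0],0]]}}

```text
time_s: 29.55
tcp_pos: [0.4406, -0.1004, 0.0056]
ee_rot: [[-0.998, -0.065, 0.0], [-0.065, 0.998, -0.0], [-0.0, -0.0, -1.0]]
wrist_force: [-0.0, 0.2, 0.7]
gripper_width: 0.453
gripper_force: 30.0
```

{"name": "apply_moves", "arguments": {"moves": [[[0,0,0.0003],0],[[0,0,0],0],[[0,0,0],0]]}}

```text
time_s: 29.8
tcp_pos: [0.4407, -0.1005, 0.0055]
ee_rot: [[-0.998, -0.065, 0.0], [-0.065, 0.998, -0.0], [-0.0, -0.0, -1.0]]
wrist_force: [-1.2, 0.7, 4.4]
gripper_width: 0.456
gripper_force: 30.0
```

{"name": "apply_moves", "arguments": {"moves": [[[0,0,0],0],[[0,0,0],0],[[0,0,0],0],[[0,0,0],0]], "hand": 0.055}}

```text
time_s: 30.13
tcp_pos: [0.4403, -0.1005, 0.005]
ee_rot: [[-0.998, -0.065, -0.0], [-0.065, 0.998, -0.0], [0.0, 0.0, -1.0]]
wrist_force: [0.3, 0.3, -0.0]
gripper_width: 0.613
gripper_force: 0.0
```

{"name": "apply_moves", "arguments": {"moves": [[[0,0,-0.01],0],[[0,0,-0.03],0],[[0,0,-0.04],0],[[0,0,-0.04],0],[[0,0,-0.04],0]]}}

```text
time_s: 30.55
tcp_pos: [0.4398, -0.1006, 0.1668]
ee_rot: [[-0.998, -0.065, -0.001], [-0.065, 0.998, -0.0], [0.001, -0.0, -1.0]]
wrist_force: [1.2, 0.0, -0.2]
gripper_width: 0.632
gripper_force: 0.0
```

{"name": "apply_moves", "arguments": {"moves": [[[-0.01,-0.038,0],0],[[-0.01,-0.038,0],0],[[-0.01,-0.038,0],0],[[-0.01,-0.038,0],0],[[-0.01,-0.038,0],0]]}}

```text
time_s: 30.97
tcp_pos: [0.5029, -0.2885, 0.1651]
ee_rot: [[-0.998, -0.065, -0.0], [-0.065, 0.998, 0.0], [-0.0, 0.0, -1.0]]
wrist_force: [1.2, 0.1, -0.6]
gripper_width: 0.633
gripper_force: 0.0
```

{"name": "apply_moves", "arguments": {"moves": [[[0,-0.04,0],0],[[0,-0.04,0],0],[[0,-0.04,0],0],[[0,0,0],0],[[0,0,0],0]]}}

```text
time_s: 31.38
tcp_pos: [0.5096, -0.4083, 0.1635]
ee_rot: [[-0.998, -0.061, -0.002], [-0.061, 0.998, 0.001], [0.002, 0.001, -1.0]]
wrist_force: [-0.5, 0.9, -0.3]
gripper_width: 0.635
gripper_force: 0.0
```

```bash
python3 - <<'E'
from fit import *
s=imaging.capture("scene"); t=imaging.capture("top")
y=np.radians([0,5])
for n,z in(("plate",0),("module",.003),("terminal",.003),("heatsink",.021),("relay",.003),("capacitor",.003),("shell",.003),("eraser",0)):
    try: fit(n,[s,t],z,y if n!="eraser" else np.radians([-13]))
    except Exception as e: print(n,"none")
cv2.imwrite("pics/f.png",np.hstack([cv2.resize(p["frame"][v:v+h,u:u+w],(398,398)) for p,u,v,w,h in((t,135,140,130,130),(s,185,140,130,130))]))
E
```

```text
plate 2 xy [ 0.4793 -0.0361] yaw 4.1 cost 0.576
module 1 xy [0.4751 0.0263] yaw -1.0 cost 0.47
terminal 1 xy [ 0.4882 -0.1002] yaw 3.0 cost 0.074
heatsink 2 xy [0.4804 0.0328] yaw 0.4 cost 0.157
relay 1 xy [ 0.4815 -0.0363] yaw -2.5 cost 0.087
capacitor 1 xy [ 0.5274 -0.0298] yaw 24.0 cost 0.179
shell 2 xy [ 0.4602 -0.0311] yaw 0.0 cost 1.0
eraser 1 xy [ 0.4678 -0.2047] yaw -17.8 cost 0.245
```

View pics/f.png

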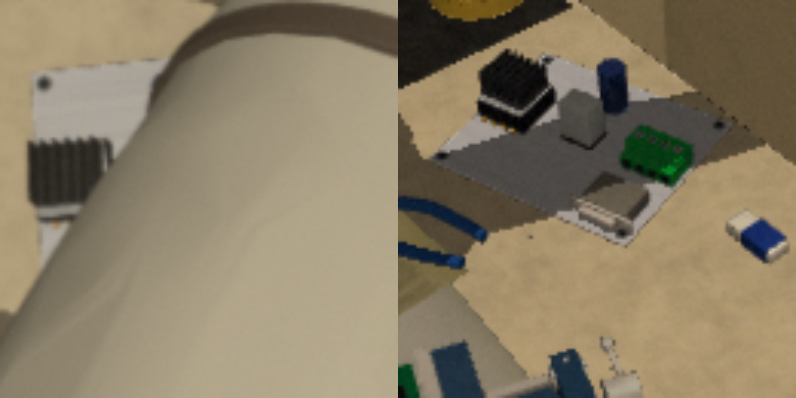

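The final view shows everything placed as asked: the heatsink on the module, the relay midway, the capacitor behind it and the shell flat in front of the terminal block. The eraser hasn't moved. Handing in.

```bash
python3 -c "
from station import r
print(r.finish_job())"
```

```text
the job is handed in; nothing more can be done
None
```

The job is handed in at about 31 s: heat sink, relay, capacitor and shell are all placed as asked and the eraser was left alone; the last pictures and measurements looked within tolerance (the shell checked only by eye and the gripper's release position), but no verdict came back.

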